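# Shut one valve in a crowded bank and cap it

### The job

Shut the bar-handled valve on the manifold: turn its bar clockwise until you feel it come up against its seat, then nip it up snugly, firm but never forced. Then lock it out by setting the grey cap squarely down over its handle and letting go. Do not brush the round knobs close on either side, and leave them, the bowl, the jar and the spatula as they are.

Things in the scene. Friction and masses are not known exactly. Their poses are not given: they have to be found in the camera images.
- manifold: Aluminium valve manifold fixed on the counter, 90 x 270 x 40 mm (x, y, z). Origin: centre of its underside. Four valves stand in a row along its y, at y = -90, -30, 30, 90 mm, x = 0. The bar-handled one is either inner one; the others have round knobs. On the block each valve has a steel flange, 58 mm across, top 46 mm above the counter, then a neck 22 mm across, 10 mm high.
- bar: Handle of the valve to shut: black plastic bar 40 mm long (x), 12 mm thick (y), 28 mm high (z up). Origin: centre of its underside, on the vertical axis it turns about, 56 mm above the counter. Starts 0 to 0.3 rad clockwise of the manifold's x. Shuts clockwise seen from above (yaw falls). Friction 0.06 N m. It meets its seat 0.4 to 1.1 rad on: this varies and cannot be seen.
- bar_top (a point): Centre of the bar handle's top face, on its turning axis, 84 mm above the counter; axes as bar. On the seat the torque rises by about 1.6 N m per rad. Snug: 0.12 to 0.34 N m on the seat, best 0.22, kept for half a second; 0.38 damages it. The friction adds to the torque you feel while turning, and can take from it when standing still. Let go, the bar springs back about 0.1 rad and stays shut.
- seat: Springy seat inside the bar-handled valve, hidden in the block. Origin on the valve's axis, 40 mm above the counter. Its pose does not tell where the stem meets it. The stem bears on it 12.7 mm from the axis: 1 N on it is 0.0127 N m of seating torque.
- knob_a: Round black fluted knob, 36 mm in diameter and 26 mm high, at one end of the row. Origin: centre of its underside on its axis, 56 mm above the counter. Turns easily; must not be touched.
- knob_b: Round black fluted knob like knob_a, on the other inner valve.
- knob_c: Round black fluted knob like knob_a, at the other end of the row.
- cap: Grey plastic lock-out cap, about 100 g, standing on the counter open side down: a round cup turned over, 56 mm across outside, 48 mm inside, 46 mm high (42 mm deep), with a flat upright fin on top, 34 mm long (x), 12 mm thick (y), 26 mm high. Origin: centre of its open rim. z: up. In place its rim stands on the flange, 46 mm above the counter, with the bar inside; any yaw will do.
- cap_fin (a point): Centre of the top of the cap's fin, 72 mm above the cap's rim; x along the fin.
- bowl: Stainless bowl, 140 mm in diameter and 60 mm high, loose on the counter. Leave alone.
- jar: Small amber jar, 56 mm in diameter and 85 mm high, loose on the counter. Leave alone.
- spatula: Spatula lying on the counter, at the robot's left. Leave alone.
Things that resemble listed ones, but are neither listed nor needed, are in the scene too. What is shaped like the cap but blue or pink is not meant.

How it is judged:
By the outcome, as a careful person would: the job done as asked, in the order asked, and still so for the second after the job is handed in, with the robot touching nothing.
It also fails if it takes over 70 s, if anything falls off the work surface, if the arm or the gripper's body presses on something with over 40 N, if the wrist force passes 120 N, or if a joint passes its speed limit or range.

### The arm

A 7-joint arm with a two-finger parallel gripper is mounted at the origin on the work surface. World frame = base frame: x ahead of the robot, y to its left, z up, the work surface at z = 0. Lengths are in m, angles in rad, forces in N, time in s.
With the tool pointing down it reaches from about 0.4 to 0.85 m from the base axis. Payload 10.4 kg.
Tool frame: the origin (TCP) lies between the finger pads; the fingertips stand 25 mm ahead of it and the grasp point (between the pads) lies 6 mm ahead of it; z points along the fingers, y is the line along which they close (so a half turn about z gives the same grasp; the last joint's range is limited). The gripper opens to 87 mm and grips with 3 to 60 N. Pads are 19 mm wide; open, the fingers measure 117 mm over their backs; the gripper's body (75 mm by 190 mm) begins 51 mm behind the grasp point.
Start: joints at [-1.33, 0.332, -0.065, 1.46, 0.022, 1.35, -0.088], TCP at [0.163, 0.603, 0.248] pointing down, gripper open.
Joint ranges: [-2.6, 2.6], [-0.5, 2.12], [-1.47, 1.34], [0.16, 2.42], [-1.27, 4.41], [0.06, 2.06], [-2.6, 2.6]. Speed limits (rad/s): [2.22, 2.22, 2.79, 2.79, 3.14, 3.14, 3.14].

### API

Orientations are given as a unit quaternion [w, x, y, z].
In Python, from station import ctrl, eyes, job gives the robot as it stands.
- The arm moves only by the tool play_rows, never from a script. Its argument "deltas" is a list of rows, each a list of 7 numbers: the shift along the tool's x, y, z in units of 30 mm (1.0 is 30 mm), then the turn, a rotation vector about the tool's x, y, z in units of 6 degrees (1.0 is 6 degrees), then the opening, from 0 (shut) to 1 (fully open). In form: [[dx, dy, dz, rx, ry, rz, gripper], ...]. A call has 1 to 5 rows; each row is the pose to reach, as a shift and turn from the pose commanded when the call began, along the tool's axes at that moment; what a row does not reach only later rows make up. A row lasts 1/12 s, in which the tool goes at most 41.7 mm and 7.16 degrees, less where a joint would pass 70% of its speed; a pose out of reach is approached as far as the arm can. A call with a gripper value outside its range is refused whole. The fingers move at their own pace and stop on an object; "force" is the grip in N (left out, the last holds). Time passes only in rows, so rows that repeat a pose let the fingers close. It gives the time, the measured TCP pose, the force, the opening and the grip force at its end, in the units of the state.
- ctrl.observe(): the state, without advancing time (a new reading comes with each control period).
- eyes.capture(name): name is "scene" or "side" or "wrist"; returns a dict with "frame" (400x640x3 uint8, blue, green, red), "fx", "fy", "cx", "cy" (pixels), "pose" (4x4, takes a point from camera to world coordinates). Camera axes: x right, y down, z forward; pixel columns grow to the right and rows downward; lengths in m; the calibration is good to about 2 mm. A picture is of the moment at which its call begins. There is no depth.
- job.job_done(): hands the job in; it is judged then, once.
The state is a dict: "t": time; "joint_pos": joint angles; "qvel": joint speeds; "joint_efforts": joint torques, N m; "eef_pos": TCP position; "eef_rot": TCP orientation; "ft_force": force on the tool from outside, world axes, zero at the start; "torque": the same for the moment, N m; "finger_gap": finger opening in m; "gripper_force": force on a finger pad.
Only numpy, scipy, OpenCV 4.12 (cv2) and the standard library are available. Lean on these libraries where they do the work, as an engineer would, in place of code of your own. Each camera call takes 0.05 s, during which the arm holds its last target. There are 200 camera calls.

## Working session

There is one attempt and no reset: what is moved stays moved. The work goes in short steps, Python scripts to look and compute and a tool call to move; the robot and the scene stay as the last step left them, time stands still between calls to the robot, and variables do not carry over. Pictures are saved under pics/ and viewed, at most 10 in all, crops included, and the job is handed in when it is done.

Besides the shell and the picture viewer there is one more tool, called after "Request:" as name(argument=value, ...), one argument or row to a line, values as JSON. play_rows: Moves the arm, as the interface text tells. Its arguments: {"type":"object","properties":{"deltas":{"type":"array","items":{"type":"array","items":{"type":"number"}}},"force":{"type":"number"}},"required":["deltas"]}

```bash
ls; mkdir -p pics; python3 - <<'E'
from station import ctrl, eyes, job
import cv2,numpy as np
s=ctrl.observe();print({k:np.round(v,3) for k,v in s.items()})
for n in("scene","side"):
    c=eyes.capture(n);cv2.imwrite(f"pics/{n}0.png",c["frame"]);print(n,c["fx"],c["cx"],c["cy"],np.round(c["pose"],3))
a=[cv2.imread(f"pics/{n}0.png") for n in("scene","side")]
E
```

```text
pics
{'t': np.float64(0.0), 'joint_pos': array([-1.33 ,  0.333, -0.065,  1.461,  0.022,  1.35 , -0.089]), 'qvel': array([-0.   , -0.   ,  0.001,  0.001, -0.   ,  0.001,  0.001]), 'joint_efforts': array([-1.0000e-03, -6.2324e+01,  2.4000e-02, -3.8991e+01, -6.1000e-02,
        4.0000e-02,  0.0000e+00]), 'eef_pos': array([0.163, 0.603, 0.247]), 'eef_rot': array([-0.   ,  0.132,  0.991, -0.001]), 'ft_force': array([ 0.944, -1.105,  1.052]), 'torque': array([ 0.025, -0.016,  0.035]), 'gripper_force': np.float64(0.0), 'finger_gap': np.float64(0.087)}
scene 406.85255839018953 314.5300829951208 197.23938663750556 [[-0.402  0.714 -0.573  1.096]
 [ 0.915  0.325 -0.237  0.291]
 [ 0.017 -0.62  -0.784  0.869]
 [ 0.     0.     0.     1.   ]]
side 425.3938298203482 316.26753666088575 204.3703243630471 [[ 0.95  -0.193  0.246  0.285]
 [-0.313 -0.597  0.739 -0.677]
 [ 0.004 -0.778 -0.628  0.706]
 [ 0.     0.     0.     1.   ]]
```

View pics/scene0.png

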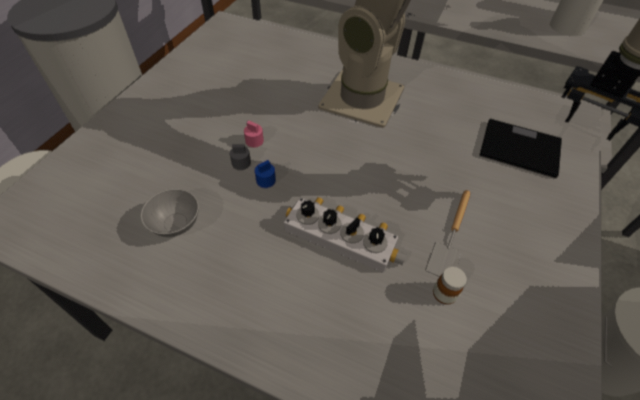

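View pics/side0.png

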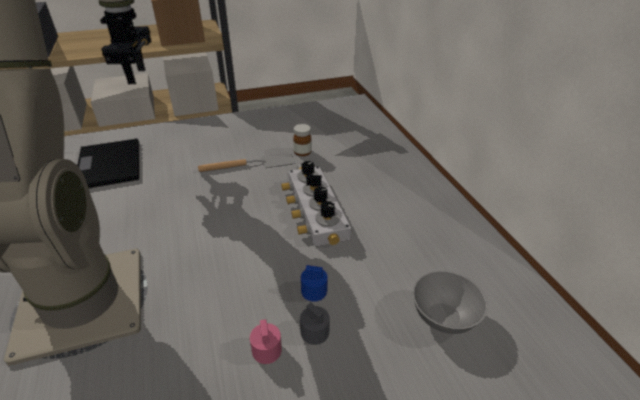

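The scene view shows the manifold valves at (308,208), (330,217), (352,228) and (376,237). The candidates for the bar are the inner ones: (352,228) looks like the bar and (330,217) looks round. The candidates for the cap are dark grey (240,156), blue (265,175) and pink (254,133), so I choose grey. I'll check both choices in one crop.

```bash
cat > h.py <<'E'
import numpy as np,cv2
from station import ctrl,eyes,job
from scipy.spatial.transform import Rotation as R
def ray(c,u,v):
    d=c["pose"][:3,:3]@np.array([(u-c["cx"])/c["fx"],(v-c["cy"])/c["fy"],1.]);return c["pose"][:3,3],d
def plane(c,u,v,z):
    o,d=ray(c,u,v);return o+d*(z-o[2])/d[2]
def proj(c,p):
    q=np.linalg.inv(c["pose"])@np.append(p,1.);return np.array([c["fx"]*q[0]/q[2]+c["cx"],c["fy"]*q[1]/q[2]+c["cy"]])
def tri(*cuv):
    A=np.zeros((3,3));b=np.zeros(3)
    for c,u,v in cuv:
        o,d=ray(c,u,v);d=d/np.linalg.norm(d);M=np.eye(3)-np.outer(d,d);A+=M;b+=M@o
    return np.linalg.solve(A,b)
def rot(q): return R.from_quat([q[1],q[2],q[3],q[0]])
E
python3 - <<'E'
from h import *
S=cv2.imread("pics/scene0.png");D=cv2.imread("pics/side0.png")
r=lambda i,x,y,w,h:cv2.resize(i[y:y+h,x:x+w],(400,300),interpolation=cv2.INTER_CUBIC)
g=np.vstack([np.hstack([r(S,280,185,124,93),r(S,220,115,80,60+20)]),np.hstack([r(D,270,150,124,93),r(D,240,255,124,110)])])
g=np.uint8(255*(g/255.)**.6);cv2.imwrite("pics/crop0.png",g)
E
```

```text
(no output)
```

View pics/crop0.png

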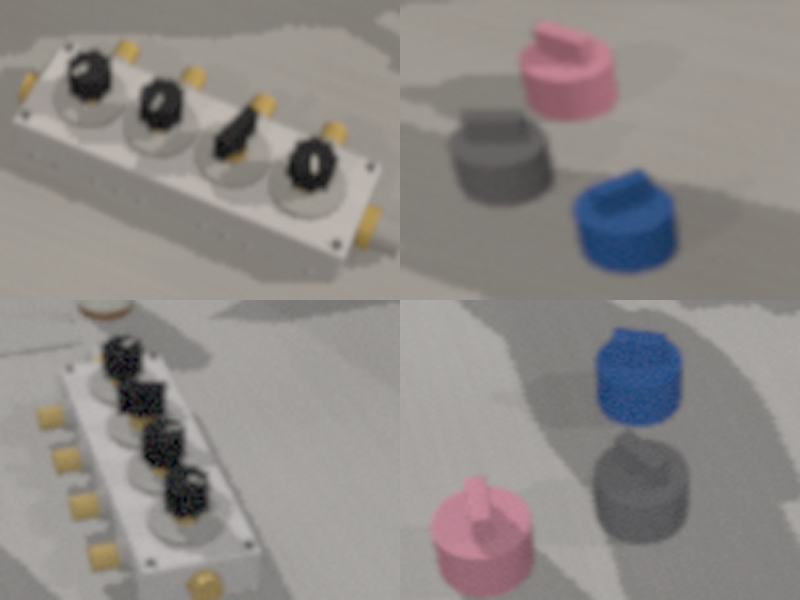

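The crop confirms it: the bar is at scene (353,228) and the other three are round. The grey cap is at scene (239,150), with pink and blue close by. Next, positions.

```bash
python3 - <<'E'
from h import *
S=eyes.capture("scene");D=eyes.capture("side");k=3.226
P=[plane(S,280+x/k,185+y/k,.04) for x,y in[(68,45),(370,167),(335,244),(25,115)]]
Q=[plane(D,270+x/k,150+y/k,.04) for x,y in[(153,54),(70,69),(150,262),(248,245)]]
print(np.round(P,3),np.mean(P,0));print(np.round(Q,3),np.mean(Q,0))
print("fin",tri((S,239,145),(D,316,309)),plane(S,239,145,.072),plane(D,316,309,.072))
f=lambda c,u,v:plane(c,u,v,.072)
a=f(S,220+463/5-80,115+110/3.75);b=f(S,220+530/5-80,115+112/3.75);print("fin dir",np.round(b-a,3))
a=f(D,240+(620-400)/k,255+137/2.727);b=f(D,240+(665-400)/k,255+162/2.727);print("fin dir",np.round(b-a,3))
for n,s,d in(("blue",(220+(618-400)/5,115+187/3.75),(240+240/k,255+33/2.727)),("pink",(220+163/5,115+40/3.75),(240+78/k,255+190/2.727))):print(n,plane(S,*s,.072),plane(D,*d,.072))
W=eyes.capture("wrist");T=rot(ctrl.observe()["eef_rot"]).as_matrix();print(np.round(T,3),np.round(T.T@(W["pose"][:3,3]-ctrl.observe()["eef_pos"]),3),np.round(T.T@W["pose"][:3,:3],2),W["fx"])
E
```

```text
[[0.51  0.011 0.04 ]
 [0.521 0.266 0.04 ]
 [0.595 0.262 0.04 ]
 [0.585 0.01  0.04 ]] [0.55278996 0.1373252  0.04      ]
[[0.601 0.264 0.04 ]
 [0.526 0.264 0.04 ]
 [0.515 0.012 0.04 ]
 [0.588 0.007 0.04 ]] [0.55754581 0.13695096 0.04      ]
fin [ 0.43490202 -0.21602712  0.07161873] [ 0.43142681 -0.21405451  0.072     ] [ 0.43754432 -0.21936953  0.072     ]
fin dir [-0.014  0.035  0.   ]
fin dir [ 0.018 -0.027  0.   ]
blue [ 0.46916694 -0.11705099  0.072     ] [ 0.46650962 -0.12091974  0.072     ]
pink [ 0.34632574 -0.21864162  0.072     ] [ 0.34055506 -0.22309103  0.072     ]
[[-0.965  0.261 -0.   ]
 [ 0.261  0.965 -0.001]
 [-0.    -0.001 -1.   ]] [ 0.075  0.001 -0.137] [[-0.   -0.96 -0.28]
 [ 1.    0.   -0.  ]
 [ 0.   -0.28  0.96]] 345.6435944630438
```

Request:
play_rows(
  deltas=[
    [-0.8,-0.5,0,0,0,0,0.3],
    [-2,-1.3,0,0,0,0,0.3],
    [-3.2,-2.05,0,0,0,0,0.3],
    [-4.4,-2.8,0,0,0,0,0.3],
    [-5.5,-3.5,0,0,0,0,0.3],
  ],
)

```text
t: 0.67
eef_pos: [0.2955, 0.4578, 0.2475]
eef_rot: [-0.0, 0.131, 0.991, 0.0]
ft_force: [0.8, 0.9, 0.7]
finger_gap: 0.0617
gripper_force: 0.0
```

Request:
play_rows(
  deltas=[
    [-1.2,-0.75,0,0,0,0,0.3],
    [-2.4,-1.5,0,0,0,0,0.3],
    [-3.5,-2.2,0,0,0,0,0.3],
    [-4.5,-2.9,0,0,0,0,0.3],
    [-5.5,-3.5,0,0,0,0,0.3],
  ],
)

```text
t: 1.08
eef_pos: [0.4275, 0.3128, 0.2478]
eef_rot: [0.0, 0.132, 0.991, 0.0]
ft_force: [0.5, 0.3, 0.3]
finger_gap: 0.0301
gripper_force: 0.0
```

Request:
play_rows(
  deltas=[
    [-1.2,-0.8,0,0,0,0,0.3],
    [-2.4,-1.6,0,0,0,0,0.3],
    [-3.6,-2.4,0,0,0,0,0.3],
    [-4.6,-3.1,0,0,0,0,0.3],
    [-5.4,-3.6,0,0,0,0,0.3],
  ],
)

```text
t: 1.5
eef_pos: [0.5565, 0.1644, 0.2477]
eef_rot: [0.001, 0.133, 0.991, -0.0]
ft_force: [-0.0, 0.1, 0.1]
finger_gap: 0.0263
gripper_force: 0.0
```

```bash
python3 - <<'E'
from h import *
W=eyes.capture("wrist");s=ctrl.observe();np.savez("w1.npz",**W)
cv2.imwrite("pics/w1.png",W["frame"]);print({k:np.round(v,3) for k,v in s.items()});print([proj(W,[.5557+a*.0415,.137+a,.084]) for a in(-.03,.03)])
E
```

```text
{'t': np.float64(1.55), 'joint_pos': array([-0.65 ,  0.236,  0.345,  1.6  , -0.078,  1.319,  1.004]), 'qvel': array([-0.04 , -0.033, -0.03 ,  0.044,  0.027, -0.002, -0.13 ]), 'joint_efforts': array([-13.29 , -50.598,  -9.004, -37.164,  -2.261,   0.814,  -0.542]), 'eef_pos': array([0.559, 0.16 , 0.248]), 'eef_rot': array([ 0.001,  0.136,  0.991, -0.001]), 'ft_force': array([-0.578, -4.618, -0.97 ]), 'torque': array([-0.311,  0.047,  0.052]), 'gripper_force': np.float64(0.0), 'finger_gap': np.float64(0.027)}
[array([254.02968045, 200.55038655]), array([318.55009959, 186.19049875])]
```

View pics/w1.png

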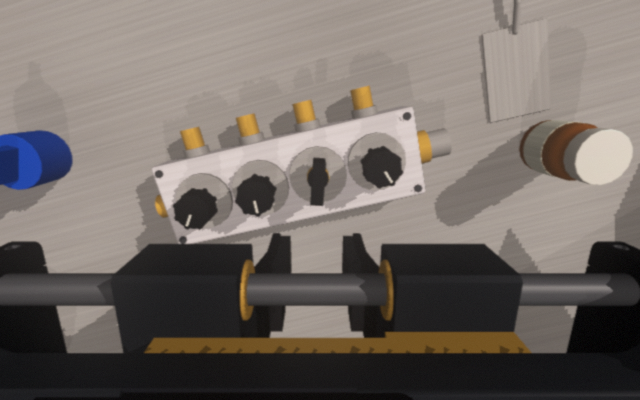

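The wrist view shows the bar at (317,181), close to vertical in the image, with round knobs either side at (256,195) and (382,166). The corner screws are at (159,174), (407,116), (418,188) and (183,240).

```bash
python3 - <<'E'
from h import *
W=dict(np.load("w1.npz"));g=cv2.cvtColor(W["frame"],6)
P=np.array([plane(W,u,v,.04) for u,v in[(159,174),(407,116),(418,188),(183,240)]]);c=P.mean(0);ax=P[1]+P[2]-P[0]-P[3];ax/=np.linalg.norm(ax)
print(c,ax,"bar axis",c+.03*ax, "side",np.linalg.norm(P[1]-P[0]),np.linalg.norm(P[2]-P[1]))
m=np.zeros_like(g);m[150:215,295:340]=g[150:215,295:340]<60
k=max(cv2.findContours(m,0,2)[0],key=cv2.contourArea);print(cv2.minAreaRect(k),cv2.boundingRect(k))
p=k[:,0].astype(float)
(rc,(w,h),a)=cv2.minAreaRect(k);b=cv2.boxPoints(cv2.minAreaRect(k))
e=[(b[i]+b[(i+1)%4])/2 for i in range(4)];e=sorted(e,key=lambda q:q[1]);t,bt=e[0],e[-1]
A=plane(W,*t,.084);B=plane(W,*bt,.084);print(A,B,"mid",(A+B)/2,"yaw",np.arctan2(*(B-A)[[1,0]]),"rc",plane(W,*rc,.084))
s=ctrl.observe();T=rot(s["eef_rot"]).as_matrix();print("tool yaw of -x",np.arctan2(-T[1,0],-T[0,0]),s["eef_pos"],T.round(3),s["qvel"].round(3))
E
```

```text
[0.55448948 0.13676362 0.04      ] [0.03893655 0.99924169 0.        ] bar axis [0.55565758 0.16674087 0.04      ] side 0.2548083478313139 0.07397966545896575
((317.5, 181.5), (45.0, 19.0), 90.0) (308, 159, 20, 46)
[0.53300678 0.17255404 0.084     ] [0.57279678 0.1617002  0.084     ] mid [0.55290178 0.16712712 0.084     ] yaw -0.2662993046450579 rc [0.5525347  0.16722725 0.084     ]
tool yaw of -x -0.27227031480874464 [0.55911111 0.15995521 0.24759432] [[-0.963  0.269  0.002]
 [ 0.269  0.963 -0.003]
 [-0.003 -0.002 -1.   ]] [-0.04  -0.033 -0.03   0.044  0.027 -0.002 -0.13 ]
```

Request:
play_rows(
  deltas=[
    [0,0,1,0,0,0,0.3],
    [0,0,2,0,0,0,0.3],
    [0,0,3,0,0,0,0.3],
    [0,0,3.5,0,0,0,0.3],
    [0,0,3.5,0,0,0,0.3],
  ],
)

```text
t: 1.97
eef_pos: [0.5524, 0.168, 0.1387]
eef_rot: [-0.003, 0.131, 0.991, -0.002]
ft_force: [-0.5, 0.5, -0.2]
finger_gap: 0.0259
gripper_force: 0.0
```

```bash
python3 - <<'E'
from h import *
W=eyes.capture("wrist");np.savez("w2.npz",**W)
cv2.imwrite("pics/w2.png",W["frame"])
s=ctrl.observe();T=rot(s["eef_rot"]).as_matrix();print("yaw",np.arctan2(-T[1,0],-T[0,0]),s["eef_pos"],T.round(3),s["qvel"].round(3))
print(T.T@(np.array([.555,.167,.08])-s["eef_pos"])/.03)
E
```

```text
yaw -0.2636537151217388 [0.5535896  0.16837042 0.14117   ] [[-0.965  0.261 -0.003]
 [ 0.261  0.965 -0.001]
 [ 0.002 -0.002 -1.   ]] [-0.001 -0.036  0.008 -0.052  0.007  0.021 -0.002]
[-0.0623583  -0.027632    2.03891306]
```

View pics/w2.png

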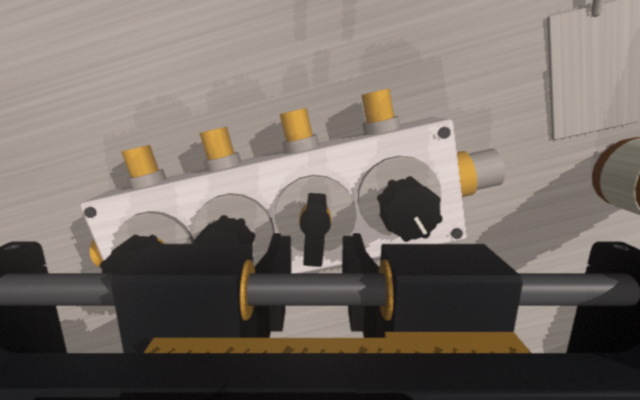

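Request:
play_rows(
  deltas=[
    [0,-0.03,0.7,0,0,0,0.3],
    [0,-0.03,1.4,0,0,0,0.3],
    [0,-0.03,1.9,0,0,0,0.3],
    [0,-0.03,2.07,0,0,0,0.3],
    [0,-0.03,2.07,0,0,0,0.3],
  ],
  force=30,
)

```text
t: 2.43
eef_pos: [0.5545, 0.1679, 0.0808]
eef_rot: [-0.0, 0.131, 0.991, -0.0]
ft_force: [-0.2, 0.2, -0.2]
finger_gap: 0.0262
gripper_force: 0.0
```

Request:
play_rows(
  deltas=[
    [0,0,0,0,0,0,0.2],
    [0,0,0,0,0,0,0.1],
    [0,0,0,0,0,0,0],
    [0,0,0,0,0,0,0],
    [0,0,0,0,0,0,0],
  ],
)

```text
t: 2.85
eef_pos: [0.5546, 0.1663, 0.0817]
eef_rot: [0.0, 0.132, 0.991, -0.001]
ft_force: [-2.4, -4.8, -0.8]
finger_gap: 0.0184
gripper_force: 30.0
```

```bash
cat > feel.py <<'E'
from h import *
import sys
n=int(sys.argv[1]) if len(sys.argv)>1 else 4
r=[]
for i in range(n):
    if i: eyes.capture("wrist")
    s=ctrl.observe();T=rot(s["eef_rot"]).as_matrix();r.append([s["t"],np.arctan2(-T[1,0],-T[0,0]),*s["torque"],*s["ft_force"],*s["eef_pos"],s["finger_gap"],s["gripper_force"]])
r=np.array(r);print("t,yaw,torque3,F3,pos3,gap,grip");print("mean",r.mean(0).round(4));print("std",r.std(0)[1:8].round(3));print("tz",r[:,4].round(3),"yaw",r[:,1].round(4))
E
python3 feel.py 6
```

```text
t,yaw,torque3,F3,pos3,gap,grip
mean [ 2.9750e+00 -2.6500e-01 -1.2245e+00  5.8830e-01  7.1000e-03 -2.5619e+00
 -4.9682e+00  3.9250e-01  5.5460e-01  1.6630e-01  8.1700e-02  1.8600e-02
  3.0000e+01]
std [0.    0.017 0.014 0.034 0.718 0.147 0.561]
tz [ 0.002  0.031  0.009  0.059 -0.05  -0.01 ] yaw [-0.2649 -0.265  -0.265  -0.265  -0.265  -0.265 ]
```

The gap stopped at 18.6 mm instead of 12, so the tips may be on the 22 mm neck. I'll open, rise 6 mm, recentre and close again.

Request:
play_rows(
  deltas=[
    [0,-0.05,0,0,0,0,0.3],
    [0,-0.05,0,0,0,0,0.3],
    [0,-0.05,-0.1,0,0,0,0.3],
    [0,-0.05,-0.2,0,0,0,0.3],
    [0,-0.05,-0.2,0,0,0,0.3],
  ],
)

```text
t: 3.52
eef_pos: [0.5547, 0.1668, 0.0877]
eef_rot: [0.001, 0.131, 0.991, 0.001]
ft_force: [0.9, -0.1, -0.7]
finger_gap: 0.0257
gripper_force: 0.0
```

Request:
play_rows(
  deltas=[
    [0,0,0,0,0,0,0.2],
    [0,0,0,0,0,0,0.1],
    [0,0,0,0,0,0,0],
    [0,0,0,0,0,0,0],
    [0,0,0,0,0,0,0],
  ],
)

```text
t: 3.93
eef_pos: [0.554, 0.1663, 0.0864]
eef_rot: [0.0, 0.132, 0.991, 0.0]
ft_force: [0.4, -0.1, -0.6]
finger_gap: 0.0119
gripper_force: 30.0
```

```bash
python3 feel.py 4
```

```text
t,yaw,torque3,F3,pos3,gap,grip
mean [ 4.00830e+00 -2.63800e-01 -1.77000e-02 -1.20300e-01 -3.18000e-02
  9.28400e-01 -9.68000e-02  8.27000e-02  5.54000e-01  1.66300e-01
  8.64000e-02  1.19000e-02  2.99996e+01]
std [0.    0.017 0.037 0.026 0.822 0.283 0.501]
tz [-0.    -0.02  -0.072 -0.035] yaw [-0.2639 -0.2639 -0.2639 -0.2638]
```

Gap is now 12 mm with almost no side force. Rotation about tool +z is clockwise from above, and 0.35 rad is free.

Request:
play_rows(
  deltas=[
    [0,0,0,0,0,0.7,0],
    [0,0,0,0,0,1.4,0],
    [0,0,0,0,0,2.1,0],
    [0,0,0,0,0,2.8,0],
    [0,0,0,0,0,3.4,0],
  ],
  force=40,
)

```text
t: 4.5
eef_pos: [0.5541, 0.1665, 0.0864]
eef_rot: [0.0, 0.307, 0.952, 0.0]
ft_force: [1.8, 0.3, -1.4]
finger_gap: 0.012
gripper_force: 40.0
```

```bash
python3 feel.py 4
```

```text
t,yaw,torque3,F3,pos3,gap,grip
mean [ 4.57500e+00 -6.22400e-01  1.65200e-01 -3.83500e-01 -3.54000e-02
  1.50730e+00  7.66400e-01 -1.44880e+00  5.54100e-01  1.66500e-01
  8.64000e-02  1.18000e-02  3.99978e+01]
std [0.003 0.04  0.037 0.06  0.539 0.32  0.056]
tz [ 0.052 -0.114 -0.028 -0.052] yaw [-0.6234 -0.6274 -0.6209 -0.618 ]
```

```bash
cat > feel.py <<'E'
from h import *
import sys
n=int(sys.argv[1]) if len(sys.argv)>1 else 4
r=[]
for i in range(n):
    if i: eyes.capture("wrist")
    s=ctrl.observe();T=rot(s["eef_rot"]).as_matrix();r.append([s["t"],np.arctan2(-T[1,0],-T[0,0]),s["torque"][2],s["joint_efforts"][6],*s["ft_force"],*s["eef_pos"],s["finger_gap"]])
r=np.array(r);print("t",r[-1,0],"F",r.mean(0)[4:7].round(2),"pos",r.mean(0)[7:].round(4));print("tz",r[:,2].mean().round(3),r[:,2].round(3),"yaw",r[:,1].round(4),"j7",r[:,3].round(3))
E
python3 feel.py 3
```

```text
t 4.75 F [ 2.36  1.46 -1.65] pos [0.5541 0.1665 0.0864 0.0117]
tz -0.035 [-0.052 -0.045 -0.009] yaw [-0.618  -0.6175 -0.6176] j7 [-0.599 -0.165  0.005]
```

Request:
play_rows(
  deltas=[
    [0,0,0,0,0,0.1,0],
    [0,0,0,0,0,0.2,0],
    [0,0,0,0,0,0.3,0],
    [0,0,0,0,0,0.4,0],
    [0,0,0,0,0,0.5,0],
  ],
)

```text
t: 5.17
eef_pos: [0.5541, 0.1665, 0.0864]
eef_rot: [0.0, 0.33, 0.944, 0.0]
ft_force: [4.4, 3.2, -4.2]
finger_gap: 0.0116
gripper_force: 40.0
```

```bash
python3 feel.py 4
```

```text
t 5.3167 F [ 4.54  2.87 -4.35] pos [0.5541 0.1665 0.0864 0.0116]
tz 0.048 [0.068 0.076 0.034 0.015] yaw [-0.6729 -0.6737 -0.6727 -0.6723] j7 [ 0.186  0.159 -0.24  -0.077]
```

Request:
play_rows(
  deltas=[
    [-0.01,0.03,0.02,0,0,0.1,0],
    [-0.02,0.06,0.04,0,0,0.2,0],
    [-0.02,0.06,0.04,0,0,0.3,0],
    [-0.02,0.06,0.04,0,0,0.4,0],
    [-0.02,0.06,0.04,0,0,0.5,0],
  ],
)

```text
t: 5.73
eef_pos: [0.5544, 0.1666, 0.0863]
eef_rot: [-0.001, 0.355, 0.935, -0.001]
ft_force: [-9.4, -3.5, 16.6]
finger_gap: 0.0116
gripper_force: 40.0
```

```bash
python3 feel.py 4
```

```text
t 5.8833 F [-9.69 -2.6  16.56] pos [0.5544 0.1666 0.0863 0.0118]
tz 0.014 [ 0.042  0.033 -0.007 -0.012] yaw [-0.726  -0.7268 -0.726  -0.7257] j7 [ 0.189  0.109 -0.202 -0.063]
```

Request:
play_rows(
  deltas=[
    [0,0,0,0,0,0.1,0],
    [0,0,0,0,0,0.2,0],
    [0,0,0,0,0,0.3,0],
    [0,0,0,0,0,0.4,0],
    [0,0,0,0,0,0.5,0],
  ],
)

```text
t: 6.3
eef_pos: [0.5544, 0.1666, 0.0863]
eef_rot: [-0.001, 0.379, 0.925, -0.001]
ft_force: [-10.2, -2.0, 16.3]
finger_gap: 0.0117
gripper_force: 40.0
```

```bash
python3 feel.py 4
```

```text
t 6.45 F [-9.68 -2.27 16.13] pos [0.5544 0.1666 0.0863 0.0118]
tz 0.014 [ 0.064  0.018 -0.021 -0.007] yaw [-0.7784 -0.7792 -0.7783 -0.778 ] j7 [ 0.189  0.109 -0.201 -0.063]
```

Request:
play_rows(
  deltas=[
    [0.01,-0.01,-0.01,0,0,0.1,0],
    [0.02,-0.03,-0.03,0,0,0.2,0],
    [0.02,-0.03,-0.03,0,0,0.3,0],
    [0.02,-0.03,-0.03,0,0,0.4,0],
    [0.02,-0.03,-0.03,0,0,0.5,0],
  ],
)

```text
t: 6.87
eef_pos: [0.5543, 0.1666, 0.0863]
eef_rot: [-0.0, 0.403, 0.915, -0.0]
ft_force: [-2.5, -1.8, 5.7]
finger_gap: 0.0117
gripper_force: 40.0
```

```bash
python3 feel.py 4
```

```text
t 7.0167 F [-2.56 -1.59  5.99] pos [0.5543 0.1666 0.0863 0.0117]
tz 0.075 [0.123 0.101 0.042 0.033] yaw [-0.8306 -0.8315 -0.8306 -0.8303] j7 [ 0.185  0.104 -0.206 -0.067]
```

Request:
play_rows(
  deltas=[
    [0,0,0,0,0,0.1,0],
    [0,0,0,0,0,0.2,0],
    [0,0,0,0,0,0.3,0],
    [0,0,0,0,0,0.4,0],
    [0,0,0,0,0,0.5,0],
  ],
)

```text
t: 7.43
eef_pos: [0.5543, 0.1667, 0.0863]
eef_rot: [-0.0, 0.427, 0.904, -0.0]
ft_force: [-2.2, -2.0, 5.6]
finger_gap: 0.0118
gripper_force: 40.0
```

```bash
python3 feel.py 4
```

```text
t 7.5833 F [-2.34 -1.72  6.  ] pos [0.5543 0.1667 0.0863 0.0116]
tz 0.024 [ 0.046  0.041  0.03  -0.019] yaw [-0.8831 -0.8838 -0.8829 -0.8827] j7 [ 0.184  0.104 -0.206 -0.067]
```

Request:
play_rows(
  deltas=[
    [0,0,0,0,0,0.1,0],
    [0,0,0,0,0,0.2,0],
    [0,0,0,0,0,0.3,0],
    [0,0,0,0,0,0.4,0],
    [0,0,0,0,0,0.5,0],
  ],
)

```text
t: 8.0
eef_pos: [0.5543, 0.1667, 0.0864]
eef_rot: [-0.0, 0.451, 0.893, -0.0]
ft_force: [-1.3, -2.0, 5.2]
finger_gap: 0.0118
gripper_force: 40.0
```

```bash
python3 feel.py 4
```

```text
t 8.15 F [-2.3  -1.31  5.41] pos [0.5544 0.1667 0.0864 0.0119]
tz 0.011 [ 0.071 -0.006 -0.012 -0.009] yaw [-0.9353 -0.9361 -0.9353 -0.935 ] j7 [ 0.184  0.104 -0.206 -0.067]
```

Request:
play_rows(
  deltas=[
    [0,0,0,0,0,0.1,0],
    [0,0,0,0,0,0.2,0],
    [0,0,0,0,0,0.3,0],
    [0,0,0,0,0,0.4,0],
    [0,0,0,0,0,0.5,0],
  ],
)

```text
t: 8.57
eef_pos: [0.5544, 0.1667, 0.0864]
eef_rot: [-0.0, 0.474, 0.881, -0.0]
ft_force: [-2.3, -1.5, 5.9]
finger_gap: 0.0118
gripper_force: 40.0
```

```bash
python3 feel.py 4
```

```text
t 8.7167 F [-2.19 -1.43  5.8 ] pos [0.5544 0.1667 0.0864 0.0118]
tz 0.035 [0.061 0.009 0.028 0.044] yaw [-0.9877 -0.9885 -0.9877 -0.9873] j7 [ 0.184  0.104 -0.206 -0.068]
```

0.72 rad on and still free.

Request:
play_rows(
  deltas=[
    [0,0,0,0,0,0.1,0],
    [0,0,0,0,0,0.2,0],
    [0,0,0,0,0,0.3,0],
    [0,0,0,0,0,0.4,0],
    [0,0,0,0,0,0.5,0],
  ],
)

```text
t: 9.13
eef_pos: [0.5544, 0.1667, 0.0864]
eef_rot: [-0.0, 0.497, 0.868, -0.0]
ft_force: [-2.3, -1.2, 4.7]
finger_gap: 0.0117
gripper_force: 40.0
```

```bash
python3 feel.py 4
```

```text
t 9.2833 F [-1.62 -1.24  4.9 ] pos [0.5544 0.1667 0.0864 0.0117]
tz 0.038 [0.051 0.002 0.071 0.029] yaw [-1.04   -1.0408 -1.04   -1.0396] j7 [ 0.183  0.103 -0.206 -0.068]
```

Request:
play_rows(
  deltas=[
    [0,0,0,0,0,0.1,0],
    [0,0,0,0,0,0.2,0],
    [0,0,0,0,0,0.3,0],
    [0,0,0,0,0,0.4,0],
    [0,0,0,0,0,0.5,0],
  ],
)

```text
t: 9.7
eef_pos: [0.5545, 0.1667, 0.0864]
eef_rot: [-0.0, 0.519, 0.855, -0.0]
ft_force: [-2.1, -0.9, 5.4]
finger_gap: 0.0113
gripper_force: 40.0
```

```bash
python3 feel.py 4
```

```text
t 9.85 F [-1.88 -0.87  5.17] pos [0.5545 0.1668 0.0864 0.0116]
tz 0.055 [0.074 0.052 0.057 0.037] yaw [-1.0924 -1.0932 -1.0923 -1.092 ] j7 [ 0.161  0.08  -0.228 -0.09 ]
```

The joint 7 effort dropped by 0.022, which is a clean sign of contact. Another equal step should give −0.084.

Request:
play_rows(
  deltas=[
    [0,0,0,0,0,0.1,0],
    [0,0,0,0,0,0.2,0],
    [0,0,0,0,0,0.3,0],
    [0,0,0,0,0,0.4,0],
    [0,0,0,0,0,0.5,0],
  ],
)

```text
t: 10.27
eef_pos: [0.5545, 0.1667, 0.0864]
eef_rot: [-0.0, 0.542, 0.841, -0.0]
ft_force: [-1.6, -1.8, 5.4]
finger_gap: 0.0117
gripper_force: 40.0
```

```bash
python3 feel.py 6
```

```text
t 10.5167 F [-1.99 -1.25  4.99] pos [0.5545 0.1668 0.0864 0.0117]
tz 0.088 [0.174 0.156 0.055 0.053 0.052 0.038] yaw [-1.1446 -1.1455 -1.1446 -1.1443 -1.1442 -1.1442] j7 [ 0.122  0.041 -0.267 -0.129 -0.074 -0.06 ]
```

Request:
play_rows(
  deltas=[
    [0,0,0,0,0,0.1,0],
    [0,0,0,0,0,0.2,0],
    [0,0,0,0,0,0.3,0],
    [0,0,0,0,0,0.4,0],
    [0,0,0,0,0,0.5,0],
  ],
)

```text
t: 10.93
eef_pos: [0.5545, 0.1668, 0.0864]
eef_rot: [-0.0, 0.563, 0.826, -0.0]
ft_force: [-1.6, -0.9, 5.5]
finger_gap: 0.0115
gripper_force: 40.0
```

```bash
python3 feel.py 12
```

```text
t 11.4833 F [-1.85 -1.07  5.26] pos [0.5545 0.1668 0.0864 0.0118]
tz 0.097 [0.126 0.149 0.114 0.103 0.122 0.065 0.093 0.062 0.117 0.065 0.06  0.086] yaw [-1.1971 -1.198  -1.1971 -1.1968 -1.1968 -1.1967 -1.1968 -1.1966 -1.1967
 -1.1967 -1.1967 -1.1967] j7 [ 0.078 -0.002 -0.31  -0.171 -0.116 -0.103 -0.1   -0.099 -0.099 -0.099
 -0.099 -0.099]
```

Request:
play_rows(
  deltas=[
    [0,0,0,0,0,0.1,0],
    [0,0,0,0,0,0.2,0],
    [0,0,0,0,0,0.3,0],
    [0,0,0,0,0,0.4,0],
    [0,0,0,0,0,0.5,0],
  ],
)

```text
t: 11.9
eef_pos: [0.5546, 0.1668, 0.0864]
eef_rot: [0.0, 0.585, 0.811, -0.0]
ft_force: [-1.0, -0.7, 5.4]
finger_gap: 0.0117
gripper_force: 40.0
```

```bash
python3 feel.py 10
```

```text
t 12.35 F [-1.65 -1.29  5.21] pos [0.5546 0.1668 0.0864 0.0118]
tz 0.15 [0.193 0.162 0.13  0.117 0.156 0.145 0.158 0.174 0.115 0.155] yaw [-1.2493 -1.2502 -1.2494 -1.249  -1.249  -1.249  -1.249  -1.249  -1.249
 -1.249 ] j7 [ 0.033 -0.047 -0.354 -0.216 -0.161 -0.147 -0.145 -0.144 -0.144 -0.144]
```

Request:
play_rows(
  deltas=[
    [0,0,0,0,0,0.15,0],
    [0,0,0,0,0,0.3,0],
    [0,0,0,0,0,0.45,0],
    [0,0,0,0,0,0.6,0],
    [0,0,0,0,0,0.7,0],
  ],
)

```text
t: 12.77
eef_pos: [0.5546, 0.1668, 0.0863]
eef_rot: [0.0, 0.614, 0.789, -0.0]
ft_force: [-2.0, -1.6, 5.4]
finger_gap: 0.0117
gripper_force: 40.0
```

```bash
python3 feel.py 10
```

```text
t 13.2167 F [-1.92 -1.63  5.3 ] pos [0.5546 0.1668 0.0864 0.0117]
tz 0.204 [0.208 0.251 0.194 0.241 0.205 0.189 0.19  0.146 0.213 0.2  ] yaw [-1.3232 -1.3238 -1.3228 -1.3225 -1.3225 -1.3225 -1.3225 -1.3225 -1.3225
 -1.3225] j7 [-0.141 -0.164 -0.429 -0.278 -0.221 -0.207 -0.204 -0.203 -0.203 -0.203]
```

Request:
play_rows(
  deltas=[
    [0,0,0,0,0,0,0],
    [0,0,0,0,0,0,0],
    [0,0,0,0,0,0,0],
    [0,0,0,0,0,0,0],
    [0,0,0,0,0,0,0],
  ],
)

```text
t: 13.63
eef_pos: [0.5546, 0.1668, 0.0864]
eef_rot: [0.0, 0.614, 0.789, -0.0]
ft_force: [-1.8, -1.2, 5.1]
finger_gap: 0.0118
gripper_force: 40.0
```

Request:
play_rows(
  deltas=[
    [0,0,0,0,0,0,0.3],
    [0,0,0,0,0,0,0.3],
    [0,0,0,0,0,0,0.3],
    [0,0,-0.5,0,0,0,0.3],
    [0,0,-1.2,0,0,0,0.3],
  ],
)

```text
t: 14.05
eef_pos: [0.5531, 0.1668, 0.1206]
eef_rot: [-0.001, 0.614, 0.789, -0.002]
ft_force: [0.4, -0.0, 0.8]
finger_gap: 0.0255
gripper_force: 0.0
```

Request:
play_rows(
  deltas=[
    [0,0,-1,0,0,0,0.3],
    [0,0,-2,0,0,0,0.3],
    [0,0,-3,0,0,0,0.3],
    [0,0,-4,0,0,0,0.3],
    [0,0,-4.2,0,0,0,0.3],
  ],
)

```text
t: 14.47
eef_pos: [0.5562, 0.1675, 0.2531]
eef_rot: [0.001, 0.614, 0.789, 0.003]
ft_force: [0.6, -0.7, 1.3]
finger_gap: 0.0257
gripper_force: 0.0
```

```bash
python3 - <<'E'
from h import *
W=eyes.capture("wrist");np.savez("w3.npz",**W);cv2.imwrite("pics/w3.png",W["frame"])
s=ctrl.observe();print({k:np.round(v,3) for k,v in s.items()});T=rot(s["eef_rot"]).as_matrix()
print(T.T@(np.array([.435,-.217,s["eef_pos"][2]])-s["eef_pos"])/.03)
E
```

```text
{'t': np.float64(14.517), 'joint_pos': array([-0.836,  0.242,  0.553,  1.609, -0.132,  1.322, -0.014]), 'qvel': array([ 0.003,  0.034, -0.01 ,  0.067, -0.012, -0.055,  0.01 ]), 'joint_efforts': array([-5.0500e-01, -4.6594e+01,  5.0630e+00, -3.6799e+01, -2.0000e-03,
        4.1400e-01, -5.4000e-02]), 'eef_pos': array([0.556, 0.167, 0.252]), 'eef_rot': array([0.001, 0.614, 0.789, 0.003]), 'ft_force': array([ 0.989, -0.347,  1.267]), 'torque': array([-0.07 , -0.012, -0.001]), 'gripper_force': np.float64(0.0), 'finger_gap': np.float64(0.026)}
[-11.42729205  -7.06666737  -0.05708256]
```

View pics/w3.png

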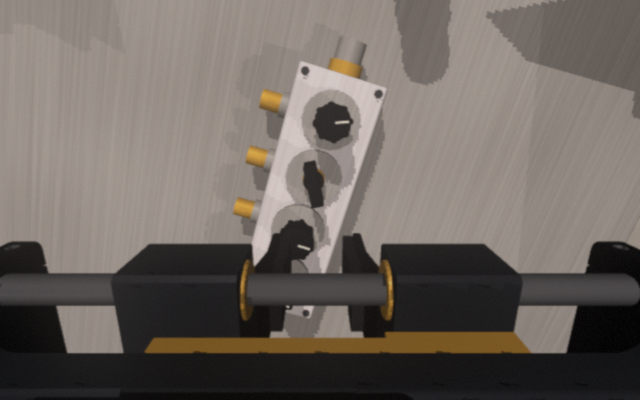

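The bar is now at (315,185). It sprang back to about yaw −1.12, roughly 0.1 rad short of where it was held, so it was seated with a torque near 0.22. The knob pointers look unchanged. On to the cap.

Request:
play_rows(
  deltas=[
    [-0.8,-0.5,0,0,0,0,0.35],
    [-1.9,-1.15,0,0,0,0,0.35],
    [-3,-1.85,0,0,0,0,0.35],
    [-4.1,-2.5,0,0,0,0,0.35],
    [-5.2,-3.2,0,0,0,0,0.35],
  ],
)

```text
t: 14.93
eef_pos: [0.4988, -0.0091, 0.2468]
eef_rot: [-0.001, 0.614, 0.79, -0.001]
ft_force: [0.4, -0.2, 0.6]
finger_gap: 0.0305
gripper_force: 0.0
```

Request:
play_rows(
  deltas=[
    [-1.1,-0.7,0,0,0,0,0.35],
    [-2.2,-1.4,0,0,0,0,0.35],
    [-3.3,-2.1,0,0,0,0,0.35],
    [-4.4,-2.8,0,0,0,0,0.35],
    [-5.5,-3.4,0,0,0,0,0.35],
  ],
)

```text
t: 15.35
eef_pos: [0.4402, -0.1944, 0.2471]
eef_rot: [-0.001, 0.614, 0.789, 0.0]
ft_force: [0.9, -0.7, 0.0]
finger_gap: 0.0301
gripper_force: 0.0
```

Request:
play_rows(
  deltas=[
    [-0.5,-0.3,0,0,0,0,0.35],
    [-0.7,-0.45,0,0,0,0,0.35],
    [-0.7,-0.45,0,0,0,0,0.35],
    [-0.7,-0.45,0,0,0,0,0.35],
    [-0.7,-0.45,0,0,0,0,0.35],
  ],
)

```text
t: 15.77
eef_pos: [0.4345, -0.2147, 0.2476]
eef_rot: [-0.0, 0.613, 0.79, -0.0]
ft_force: [-0.1, -0.6, 0.6]
finger_gap: 0.0303
gripper_force: 0.0
```

```bash
python3 - <<'E'
from h import *
W=eyes.capture("wrist");np.savez("w4.npz",**W)
s=ctrl.observe();T=rot(s["eef_rot"]).as_matrix();print("yaw",np.arctan2(-T[1,0],-T[0,0]),s["eef_pos"],s["joint_pos"].round(3),s["qvel"].round(3))
f=W["frame"].copy();cv2.imwrite("pics/w4.png",f)
print(proj(W,[.435,-.217,.072]))
E
```

```text
yaw -1.3188107938119615 [ 0.43452586 -0.21483053  0.24772962] [-0.5   -0.019  0.871  1.855  0.015  1.299  0.619] [ 0.002 -0.004  0.005 -0.003  0.002  0.001  0.006]
[315.6985343  186.85195809]
```

View pics/w4.png

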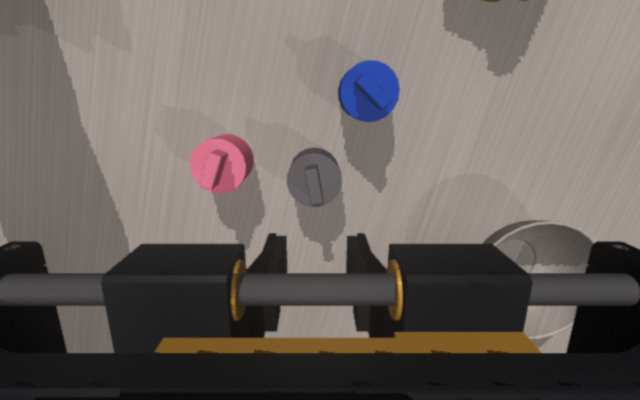

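```bash
python3 - <<'E'
from h import *
W=dict(np.load("w4.npz"));c=cv2.cvtColor(W["frame"],6)[140:220,275:355]
c=cv2.resize(c,(560,560),interpolation=cv2.INTER_CUBIC).astype(float);c=np.clip((c-30)/(140-30),0,1)*255
cv2.imwrite("pics/cap.png",c)
E
```

```text
[ WARN:0@0.556] global loadsave.cpp:1063 imwrite_ Unsupported depth image for selected encoder is fallbacked to CV_8U.
```

View pics/cap.png

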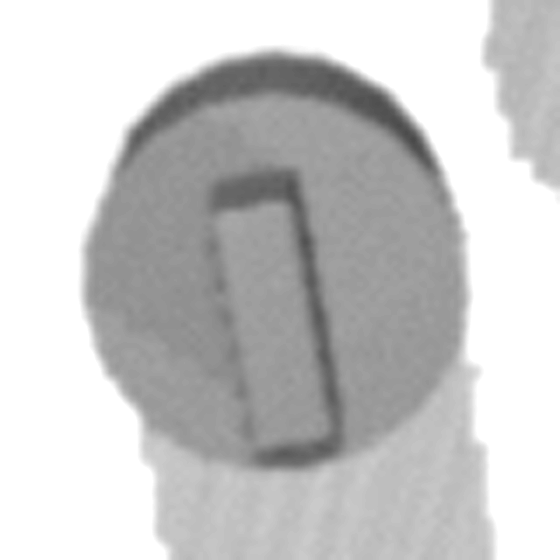

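The crop shows the fin top centred at (314,186), tilted about 0.15 rad from the tool.

```bash
python3 - <<'E'
from h import *
W=dict(np.load("w4.npz"));P=np.array([plane(W,275+u/7,140+v/7,.072) for u,v in[(218,208),(292,200),(330,438),(255,448)]])
c=P.mean(0);d=P[2]+P[3]-P[0]-P[1];print(c,"yaw",np.arctan2(d[1],d[0]),np.linalg.norm(d)/2,np.linalg.norm(P[1]-P[0]))
s=ctrl.observe();T=rot(s["eef_rot"]).as_matrix();print((T.T@(c+[0,0,.0045]-s["eef_pos"]))/.03)
E
```

```text
[ 0.43349925 -0.21699125  0.072     ] yaw -1.1697179426353412 0.03314929431215084 0.009781264768919072
[-0.06329565 -0.04782631  5.70765976]
```

Request:
play_rows(
  deltas=[
    [-0.03,-0.02,0.8,0,0,-0.6,0.35],
    [-0.06,-0.05,1.9,0,0,-1.2,0.35],
    [-0.06,-0.05,3,0,0,-1.43,0.35],
    [-0.06,-0.05,4.1,0,0,-1.43,0.35],
    [-0.06,-0.05,4.6,0,0,-1.43,0.35],
  ],
  force=20,
)

```text
t: 16.23
eef_pos: [0.4317, -0.2166, 0.1064]
eef_rot: [-0.002, 0.552, 0.834, -0.001]
ft_force: [-0.2, 0.2, 0.6]
finger_gap: 0.0303
gripper_force: 0.0
```

Request:
play_rows(
  deltas=[
    [0,0,0.5,0,0,0,0.35],
    [0,0,0.9,0,0,0,0.35],
    [0,0,1.1,0,0,0,0.35],
    [0,0,1.1,0,0,0,0.35],
    [0,0,1.1,0,0,0,0.35],
  ],
)

```text
t: 16.65
eef_pos: [0.4333, -0.2185, 0.0774]
eef_rot: [0.0, 0.553, 0.833, 0.0]
ft_force: [-0.3, 0.4, -0.3]
finger_gap: 0.0301
gripper_force: 0.0
```

Request:
play_rows(
  deltas=[
    [0,0,0,0,0,0,0.2],
    [0,0,0,0,0,0,0.1],
    [0,0,0,0,0,0,0],
    [0,0,0,0,0,0,0],
    [0,0,0,0,0,0,0],
  ],
)

```text
t: 17.07
eef_pos: [0.4332, -0.2186, 0.0775]
eef_rot: [0.0, 0.553, 0.833, 0.0]
ft_force: [-0.3, 0.6, 3.5]
finger_gap: 0.0119
gripper_force: 20.0
```

```bash
python3 feel.py 3
```

```text
t 17.1667 F [-0.71  1.14  5.01] pos [ 0.4332 -0.2186  0.0775  0.0119]
tz -0.003 [-0.026 -0.016  0.034] yaw [-1.1716 -1.1717 -1.1717] j7 [-0.002 -0.002 -0.001]
```

Request:
play_rows(
  deltas=[
    [0,0,-0.4,0,0,0,0],
    [0,0,-1.4,0,0,0,0],
    [0,0,-2.6,0,0,0,0],
    [0,0,-3.8,0,0,0,0],
    [0,0,-4.7,0,0,0,0],
  ],
  force=25,
)

```text
t: 17.58
eef_pos: [0.4328, -0.2196, 0.2212]
eef_rot: [0.001, 0.554, 0.833, 0.0]
ft_force: [1.0, 0.4, -1.1]
finger_gap: 0.0117
gripper_force: 25.0
```

```bash
python3 - <<'E'
from h import *
W=dict(np.load("w4.npz"))
print("cup top",plane(W,275+275/7,140+280/7,.046))
s=ctrl.observe();T=rot(s["eef_rot"]).as_matrix();p=s["eef_pos"];print(p,s["joint_pos"].round(3),s["finger_gap"],s["gripper_force"])
print("offset in tool",T.T@(np.array([.4335,-.217,0])-[.4332,-.2186,0]))
off=T[:,0]*.001;print("target delta units",T.T@(np.array([.5548,.1668,p[2]])-off-[.4332,-.2186,p[2]])/.03)
E
```

```text
cup top [ 0.43340958 -0.21681122  0.046     ]
[ 0.43275645 -0.21959082  0.22123702] [-0.519  0.01   0.916  1.895 -0.008  1.239  0.798] 0.011731064013718205 24.983396530151367
offset in tool [ 1.35915128e-03  8.95939541e-04 -3.82094951e-07]
target delta units [ 1.02429378e+01  8.71002905e+00 -3.82774314e-04]
```

Request:
play_rows(
  deltas=[
    [0.6,0.5,0,0,0,0,0],
    [1.5,1.3,0,0,0,0,0],
    [2.5,2.1,0,0,0,0,0],
    [3.5,3,0,0,0,0,0],
    [4.5,3.8,0,0,0,0,0],
  ],
)

```text
t: 18.0
eef_pos: [0.4858, -0.0483, 0.219]
eef_rot: [0.0, 0.553, 0.833, 0.0]
ft_force: [0.5, 0.5, -1.0]
finger_gap: 0.0117
gripper_force: 25.0
```

Request:
play_rows(
  deltas=[
    [1,0.85,0,0,0,0,0],
    [2,1.7,0,0,0,0,0],
    [3,2.6,0,0,0,0,0],
    [4,3.4,0,0,0,0,0],
    [4.7,4,0,0,0,0,0],
  ],
)

```text
t: 18.42
eef_pos: [0.5413, 0.1304, 0.2185]
eef_rot: [-0.0, 0.552, 0.834, 0.0]
ft_force: [0.1, -0.2, -1.1]
finger_gap: 0.0118
gripper_force: 25.0
```

Request:
play_rows(
  deltas=[
    [0.5,0.45,0,0,0,0,0],
    [0.9,0.8,0,0,0,0,0],
    [1.04,0.91,0,0,0,0,0],
    [1.04,0.91,0,0,0,0,0],
    [1.04,0.91,0,0,0,0,0],
  ],
)

```text
t: 18.83
eef_pos: [0.5543, 0.1644, 0.2184]
eef_rot: [0.0, 0.554, 0.833, -0.0]
ft_force: [-0.3, 0.1, -1.9]
finger_gap: 0.012
gripper_force: 25.0
```

```bash
python3 - <<'E'
from h import *
s=ctrl.observe();T=rot(s["eef_rot"]).as_matrix();p=s["eef_pos"];print(p,s["qvel"].round(3),s["finger_gap"],T[:,2].round(4))
t=np.array([.5548,.1668,p[2]])-T[:,0]*.001;print("err units",T.T@(t-p)/.03)
S=eyes.capture("scene");D=eyes.capture("side");np.savez("S5.npz",**S);np.savez("D5.npz",**D)
r=lambda c,w:cv2.resize(c["frame"][w[1]:w[1]+100,w[0]:w[0]+100],(400,400),interpolation=cv2.INTER_CUBIC)
a=proj(S,[.555,.167,.12]).astype(int)-50;b=proj(D,[.555,.167,.12]).astype(int)-50;print(a,b)
g=np.hstack([r(S,a),r(D,b)]);cv2.imwrite("pics/place.png",np.uint8(255*(g/255.)**.6))
E
```

```text
[0.55429439 0.16438618 0.21835021] [ 0.013 -0.009  0.01   0.011 -0.001 -0.003  0.003] 0.01200141982551665 [ 0.e+00 -7.e-04 -1.e+00]
err units [ 3.43230392e-02  4.66964723e-02 -5.73400880e-05]
[304 163] [262 113]
```

View pics/place.png

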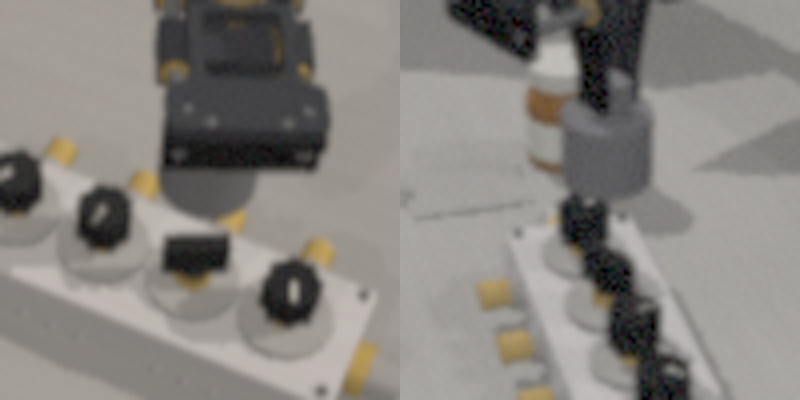

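The cap hangs square above the bar. I'll correct 1.7 mm and descend to just above the bar top.

Request:
play_rows(
  deltas=[
    [0.03,0.04,0.5,0,0,0,0],
    [0.04,0.05,1,0,0,0,0],
    [0.04,0.05,1.5,0,0,0,0],
    [0.04,0.05,1.65,0,0,0,0],
    [0.04,0.05,1.65,0,0,0,0],
  ],
)

```text
t: 19.35
eef_pos: [0.5546, 0.1664, 0.1678]
eef_rot: [-0.0, 0.554, 0.833, -0.001]
ft_force: [0.3, -0.3, -0.4]
finger_gap: 0.0116
gripper_force: 25.0
```

```bash
python3 - <<'E'
from h import *
eyes.capture("wrist")
s=ctrl.observe();T=rot(s["eef_rot"]).as_matrix();p=s["eef_pos"];print(p,s["ft_force"],s["qvel"].round(3))
t=np.array([.5548,.1668,p[2]])-T[:,0]*.001;print("err units",T.T@(t-p)/.03)
E
```

```text
[0.55515312 0.1667266  0.16887767] [ 0.82658344 -0.48723202 -1.1934055 ] [-0.005 -0.012  0.003 -0.025  0.002  0.004 -0.001]
err units [-2.65170929e-02 -9.90337320e-03  3.65880970e-06]
```

Request:
play_rows(
  deltas=[
    [-0.01,-0.01,0.25,0,0,0,0],
    [-0.02,-0.01,0.5,0,0,0,0],
    [-0.02,-0.01,0.8,0,0,0,0],
    [-0.02,-0.01,1.1,0,0,0,0],
    [-0.02,-0.01,1.3,0,0,0,0],
  ],
)

```text
t: 19.82
eef_pos: [0.5547, 0.1668, 0.1282]
eef_rot: [-0.0, 0.553, 0.833, -0.0]
ft_force: [-0.1, 0.1, -1.0]
finger_gap: 0.0117
gripper_force: 25.0
```

```bash
python3 feel.py 3
```

```text
t 19.9167 F [-0.23 -0.11 -1.42] pos [0.5545 0.1668 0.1279 0.0117]
tz 0.023 [0.005 0.055 0.009] yaw [-1.1717 -1.1715 -1.1717] j7 [-0.051 -0.046  0.084]
```

Request:
play_rows(
  deltas=[
    [0,0,0.04,0,0,0,0],
    [0,0,0.08,0,0,0,0],
    [0,0,0.12,0,0,0,0],
    [0,0,0.15,0,0,0,0],
    [0,0,0.15,0,0,0,0],
  ],
)

```text
t: 20.33
eef_pos: [0.5552, 0.167, 0.1252]
eef_rot: [-0.0, 0.553, 0.833, 0.0]
ft_force: [-0.1, -0.3, -1.1]
finger_gap: 0.0115
gripper_force: 25.0
```

```bash
python3 feel.py 3
```

```text
t 20.4333 F [-0.24 -0.25 -1.26] pos [0.5552 0.167  0.1252 0.0117]
tz 0.027 [0.038 0.031 0.013] yaw [-1.1717 -1.1717 -1.1717] j7 [0.012 0.008 0.003]
```

Request:
play_rows(
  deltas=[
    [0,0,0.02,0,0,0,0],
    [0,0,0.04,0,0,0,0],
    [0,0,0.06,0,0,0,0],
    [0,0,0.07,0,0,0,0],
    [0,0,0.07,0,0,0,0],
  ],
)

```text
t: 20.85
eef_pos: [0.5553, 0.167, 0.1236]
eef_rot: [-0.0, 0.553, 0.833, 0.0]
ft_force: [-2.0, -0.6, 4.8]
finger_gap: 0.0116
gripper_force: 25.0
```

```bash
python3 feel.py 2
```

```text
t 20.9 F [-2.13 -0.78  4.88] pos [0.5553 0.167  0.1235 0.0116]
tz 0.026 [0.022 0.03 ] yaw [-1.1718 -1.1718] j7 [0.005 0.003]
```

Contact at exactly the expected height, with about 5 N. Release and rise straight up.

Request:
play_rows(
  deltas=[
    [0,0,0,0,0,0,0.1],
    [0,0,0,0,0,0,0.2],
    [0,0,0,0,0,0,0.3],
    [0,0,0,0,0,0,0.3],
    [0,0,0,0,0,0,0.3],
  ],
)

```text
t: 21.32
eef_pos: [0.5552, 0.167, 0.1229]
eef_rot: [0.0, 0.553, 0.833, 0.0]
ft_force: [-0.3, 0.1, 0.2]
finger_gap: 0.0246
gripper_force: 0.0
```

Request:
play_rows(
  deltas=[
    [0,0,-0.4,0,0,0,0.3],
    [0,0,-1.2,0,0,0,0.3],
    [0,0,-2.2,0,0,0,0.3],
    [0,0,-3.2,0,0,0,0.3],
    [0,0,-4.2,0,0,0,0.3],
  ],
)

```text
t: 21.73
eef_pos: [0.5551, 0.1667, 0.2514]
eef_rot: [0.0, 0.553, 0.833, 0.0]
ft_force: [1.1, 0.0, -0.7]
finger_gap: 0.0264
gripper_force: 0.0
```

Request:
play_rows(
  deltas=[
    [1,0,0,0,0,0,0.3],
    [2,0,0,0,0,0,0.3],
    [2,0,0,0,0,0,0.3],
    [2,0,0,0,0,0,0.3],
    [2,0,0,0,0,0,0.3],
  ],
)

```text
t: 22.15
eef_pos: [0.5321, 0.2217, 0.2496]
eef_rot: [0.0, 0.553, 0.833, 0.0]
ft_force: [0.6, -0.6, -0.2]
finger_gap: 0.0258
gripper_force: 0.0
```

```bash
python3 - <<'E'
from h import *
W=eyes.capture("wrist");D=eyes.capture("side");s=ctrl.observe();print(s["t"],s["eef_pos"],s["finger_gap"])
b=proj(D,[.555,.167,.08]).astype(int)
g=np.hstack([cv2.resize(W["frame"],(480,300)),cv2.resize(D["frame"][b[1]-50:b[1]+50,b[0]-50:b[0]+50],(300,300),interpolation=2)])
cv2.imwrite("pics/final.png",np.uint8(255*(g/255.)**.6));print("fin exp",proj(W,[.5548,.1668,.118])*.75,"cup exp",proj(W,[.5548,.1668,.092])*.75)
E
```

```text
22.25 [0.53237057 0.2210076  0.24938185] 0.025969300065236872
fin exp [236.21913198 198.01652291] cup exp [236.30286828 188.38570432]
```

View pics/final.png

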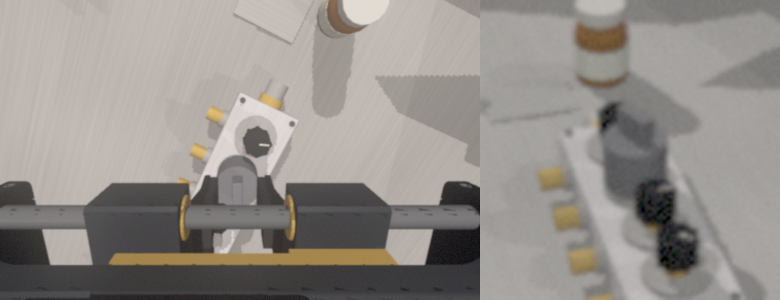

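The cap is upright on the bar valve's flange. Its fin is at (237,185) in the wrist half, standing square in the side half. The knobs are clear and the gripper is free.

```bash
python3 -c "
from station import job
print(job.job_done())"
```

```text
the job is handed in; nothing more can be done
None
```

I shut the bar valve clockwise onto its seat and nipped it up to about 0.2 N m by wrist readings. The grey cap is set squarely over the handle and released, and the job was handed in at about 22 s of the 70 s allowed; on my first grip the fingertips closed on the valve's neck, so I reopened and gripped the bar higher.

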